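Shut and latch the coffee canister

TASK

Push the lid of the square tin coffee canister fully shut with the fingertips, and only then push its latch lever over past its centre so that it snaps down onto the lid and stays there. Only push with the fingers: do not pick up, tip or shift the canister, leave the things around it alone, and finish clear of everything.

Things in the scene. Friction and masses are not known exactly. Their poses are not given: they have to be found in the camera images.
- canister: Square stainless tin canister, full of beans, about 1.8 kg, loose on the shelf: 130 x 130 mm, walls 120 mm tall. Origin at the centre of its underside, z up; its own -x points to the side that carries the latch, its own +x to the lid's hinge.
- lid (a joint): Angle of the canister's lid (rad): 0 fully shut, grows as it opens upward (at most 1.3). The hinge has friction, so the lid stays at any angle; pushing it shut takes about 1 to 3 N. The lid is a flat square plate 136 x 136 mm, 8 mm thick; shut, its top is 129 mm above the shelf.
- lid_hinge (a point): On the lid's hinge axis (parallel to the canister's y), mid-width: 67 mm along the canister's +x from its centre, 120 mm up.
- lid_edge (a point): Middle of the lid's free edge, on its upper face, 135 mm from the hinge; moves with the lid.
- latch (a joint): Angle of the toggle latch lever (rad) about an axis parallel to the canister's y: 0 open, its handle leaning 0.6 rad (34 degrees) outward, away from the lid; 0.6 handle upright (dead centre); 1.2 latched, handle leaning 0.6 rad inward over the lid, its short claw level on the lid's edge. A spring snaps it to whichever end is nearer; past centre it goes on by itself. Starting it over takes about 2 to 4 N near the handle's end.
- latch_pivot (a point): Middle of the lever's pivot axis, fixed to the canister: 87 mm along its -x from its centre, 138 mm up. The bracket's two cheeks reach 8 mm above it and 21 mm to either side. A thin spring strut between the cheeks runs up from below the pivot to the handle, joining it 30 mm from the pivot.
- latch_tip (a point): Middle of the black cross-grip at the end of the lever's handle, 72 mm from the pivot; the grip is a bar 12 mm thick and 34 mm wide (along the canister's y), the handle below it a flat strip 6 x 20 mm. Moves with the lever; about 197 mm up when open or latched, 210 mm at dead centre.
- tin: Bystander: closed plain aluminium coffee tin, round, 76 mm across, 125 mm tall. Origin at the centre of its underside.
- glass_cup: Bystander: small clear glass cup, 64 mm across, 75 mm tall. Origin at the centre of its underside.
- jar: Bystander: amber glass jar with white cap, 66 mm across, 100 mm tall. Origin at the centre of its underside.
- cezve: Bystander: stainless cezve, pot about 88 mm across and 75 mm tall, with a 130 mm handle that leaves the pot along the body's own -y and rises to 93 mm. Origin at the centre of its underside.
- saucer0: Bystander: lowest of the stack of three white saucers, each 124 mm across and 12 mm high. Origin at the centre of its underside.
- saucer1: Bystander: middle saucer of the stack. Origin at the centre of its underside.
- saucer2: Bystander: top saucer of the stack. Origin at the centre of its underside.

How it is judged (in metres and radians):
On the way, in this order (a step that is already met when the one before it is completed fails the run):
1. the lid is pushed fully shut while the latch is still open (value of joint lid below 0.06 rad and value of joint latch below 0.4 rad), for 0.2 s.
2. the latch lever has snapped over onto the lid (value of joint lid below 0.06 rad and value of joint latch above 1.12 rad), for 0.2 s.
At the end, for the whole second after the job is handed in: The lid is shut to within 0.06 rad, the latch lever rests in its latched position (above 1.12 of 1.2 rad), the canister stands at rest upright (within 0.05 rad) and within 30 mm of where it was, and so do the bystanders within 30 mm (all of step 2 and distance of each of canister, tin, glass_cup, jar, cezve, saucer0, saucer1, saucer2 from where it was at the start of the episode below 0.03 m and angle between canister's own z axis and vertical below 0.05 rad and linear speed of canister below 0.02 m/s); the robot touches nothing.
It fails at once if the latch is flipped past centre while the lid is still open (value of joint latch above 0.7 rad and value of joint lid above 0.1 rad).
It fails at once if the canister is shifted more than 30 mm, lifted more than 8 mm or tipped more than 0.15 rad (distance of canister from where it was at the start of the episode above 0.03 m or height (world z) of canister above 0.008 m or angle between canister's own z axis and vertical above 0.15 rad).
It fails at once if a bystander is shifted more than 30 mm, lifted more than 15 mm or tipped (distance of any of tin, glass_cup, jar, cezve, saucer0, saucer1, saucer2 from where it was at the start of the episode above 0.03 m or height (world z) of any of tin, glass_cup, jar, cezve, saucer0 above 0.015 m or height (world z) of saucer1 above 0.027 m or height (world z) of saucer2 above 0.039 m or angle between any of tin, glass_cup, jar, cezve, saucer0, saucer1, saucer2's own z axis and vertical above 0.4 rad).
It also fails if it takes over 45 s, if anything falls off the work surface, if the arm or the gripper's body presses on something with over 40 N, if the wrist force passes 120 N, or if a joint passes its speed limit or range.

ROBOT

A 6-joint arm with a two-finger parallel gripper is mounted at the origin on the work surface. World frame = base frame: x ahead of the robot, y to its left, z up, the work surface at z = 0. Lengths are in m, angles in degrees, forces in N, time in s.
With the tool pointing down it reaches from about 0.25 to 0.775 m from the base axis. Payload 4 kg.
Tool frame: the origin (TCP) lies on the centre line of the jaws, within the pads' length; the fingertips stand 14 mm ahead of it and the grasp point (between the pads) lies 5 mm behind it; z points along the fingers, y is the line along which they close (so a half turn about z gives the same grasp; the last joint's range is limited). The gripper opens to 85 mm and grips with 20 to 120 N. Pads are 22 mm wide; open, the fingers measure 114 mm over their backs; the gripper's body (76 mm by 85 mm) begins 54 mm behind the grasp point. The pads swing forward as they close: fully open they stand 13 mm farther back than shut.
Start: joints at [66.515, 4.996, 78.535, -0, 96.463, -5.907], TCP at [0.166, 0.524, 0.245] pointing down, gripper open.
Joint ranges: [-177.83, 177.83], [-43.37, 116.18], [15.69, 146.23], [-61.86, 241.86], [9.47, 152.12], [-147.06, 147.06]. Speed limits (degrees/s): [159.86, 159.86, 180, 180, 180, 180].

INTERFACE

Orientations are given as [roll, pitch, yaw] about the fixed x, y, z axes, in that order (R = Rz(yaw) Ry(pitch) Rx(roll)).
In Python, from cell import robot, camera, camera_params, ticket gives the robot as it stands.
- The arm moves only by the tool carry_out, never from a script. Its argument "motion" is a list of rows, each a list of 3 entries, a list of its own where there are three numbers: the shift along the tool's x, y, z in cm, then the turn, a rotation vector about the tool's x, y, z in rad, then the finger opening in cm, from 0 to 8.54. In form: [[[x, y, z], [rx, ry, rz], gripper], ...]. A call has 1 to 12 rows; each row is the pose to reach, as a shift and turn from the pose commanded when the call began, along the tool's axes at that moment; what a row does not reach only later rows make up. A row lasts 1/10 s, in which the tool goes at most 50 mm and 8.59 degrees, less where a joint would pass 70% of its speed; a pose out of reach is approached as far as the arm can. A call with a gripper value outside its range is refused whole. The fingers move at their own pace and stop on an object; "force" is the grip in N (left out, the last holds). Time passes only in rows, so rows that repeat a pose let the fingers close. It gives the time, the measured TCP pose, the force, the opening and the grip force at its end, in the units of the state.
- robot.sense(): the state, without advancing time (a new reading comes with each control period).
- camera(name): name is "side" or "top" or "wrist"; returns the picture (420x560x3 uint8, blue, green, red); there is no depth.
- camera_params(name): a dict with "camera_matrix" (3x3 intrinsics, pixels), "extrinsics" (4x4, takes a point from camera to world coordinates). Camera axes: x right, y down, z forward; pixel columns grow to the right and rows downward; lengths in m; the calibration is good to about 2 mm. A picture is of the moment at which its call begins: read the wrist's pose just before it. camera_params takes no time and is no camera call; for the wrist camera it gives the pose at the moment of the call.
- ticket.sign_off(): hands the job in; it is judged then, once.
The state is a dict: "time": time; "joint_positions": joint angles; "joint_vel": joint speeds; "joint_efforts": joint torques, N m; "ee_pos": TCP position; "eef_rot": TCP orientation; "contact_force": force on the tool from outside, world axes, zero at the start; "torque": the same for the moment, N m; "width": finger opening in m; "gripper_force": force on a finger pad.
Only numpy, scipy, OpenCV 4.12 (cv2) and the standard library are available. Lean on these libraries where they do the work, as an engineer would, in place of code of your own. Each camera call takes 0.05 s, during which the arm holds its last target. There are 200 camera calls.

## Working session

There is one attempt and no reset: what is moved stays moved. The work goes in short steps, Python scripts to look and compute and a tool call to move; the robot and the scene stay as the last step left them, time stands still between calls to the robot, and variables do not carry over. Pictures are saved under pics/ and viewed, at most 10 in all, crops included, and the job is handed in when it is done.

Besides the shell and the picture viewer there is one more tool, called after ">>>" by a JSON object that holds its "op" and its "data". carry_out: Moves the arm, as the interface text tells. Its arguments: {"type":"object","properties":{"motion":{"type":"array","items":{"type":"array"}},"force":{"type":"number"}},"required":["motion"]}

```bash
mkdir -p pics; ls; python3 - <<'E'
from cell import robot,camera,camera_params
import cv2,numpy as np
s=robot.sense();print(s)
for n in("side","top"):
    cv2.imwrite(f"pics/{n}0.png",camera(n));p=camera_params(n);print(n,np.round(p["camera_matrix"],1).tolist(),np.round(p["extrinsics"],4).tolist())
E
```

```text
pics
{'time': 0.0, 'joint_positions': array([ 6.65148443e+01,  5.03946024e+00,  7.86271309e+01,  2.02611540e-03,
        9.64620816e+01, -5.90839171e+00]), 'joint_vel': array([-0.06107622,  0.06642842, -0.02989756,  0.01549171, -0.02436503,
        0.01234687]), 'joint_efforts': array([ 1.49553834e-03, -3.51865375e+01, -3.13271642e+01, -1.48461431e-04,
        1.06730414e-02,  2.15884501e-05]), 'ee_pos': array([0.16590539, 0.52388271, 0.24411461]), 'eef_rot': array([-1.79872218e+02, -1.52483817e-02,  1.62423445e+02]), 'contact_force': array([ 0.17088147, -0.00221174,  0.01290019]), 'torque': array([ 0.03190914, -0.0812395 , -0.04620666]), 'gripper_force': 0.0, 'width': 0.08534383070953139}
side [[382.6, 0.0, 282.2], [0.0, 382.6, 213.2], [0.0, 0.0, 1.0]] [[0.9999, 0.0139, 0.0029, 0.6083], [0.0044, -0.4983, 0.867, -0.6458], [0.0135, -0.8669, -0.4983, 0.5266], [0.0, 0.0, 0.0, 1.0]]
top [[509.7, 0.0, 261.8], [0.0, 509.7, 201.4], [0.0, 0.0, 1.0]] [[-0.0118, -0.9817, 0.1901, 0.4114], [-0.9998, 0.0146, 0.0135, 0.0305], [-0.016, -0.1899, -0.9817, 1.1974], [0.0, 0.0, 0.0, 1.0]]
```

View pics/side0.png

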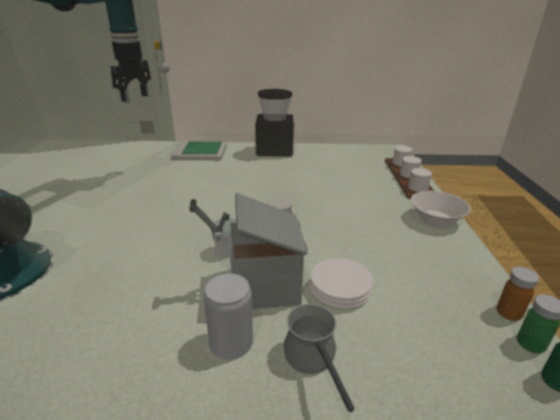

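View pics/top0.png

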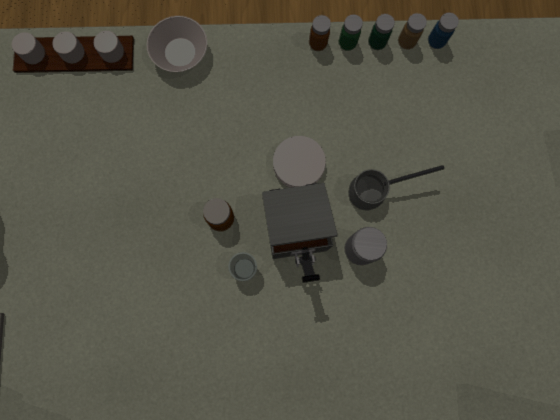

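The side view shows the canister near (265,260), with the lid ajar and the latch grip at (193,206). In the top view the lid is around (300,213), with the latch toward the robot and its grip at (311,278). The tin is at (368,245), the cup at (243,267) and the jar at (219,214). I'll enlarge both views to get precise corners.

```bash
python3 - <<'E'
import cv2,numpy as np
a=cv2.imread("pics/top0.png")[170:300,240:360]; b=cv2.imread("pics/side0.png")[185:315,180:310]
f=lambda i:cv2.convertScaleAbs(cv2.resize(i,None,fx=4.5,fy=4.5,interpolation=cv2.INTER_CUBIC),alpha=1.6)
a=f(a);b=f(b);a=a[:,:];h=max(a.shape[0],b.shape[0])
for i,(x0,y0) in((a,(240,170)),(b,(180,185))):
    for k in range(0,130,20):
        cv2.putText(i,str(x0+k),(int(k*4.5),10),0,.35,(0,255,255));cv2.putText(i,str(y0+k),(0,int(k*4.5)+4),0,.35,(0,255,255))
        cv2.line(i,(int(k*4.5),12),(int(k*4.5),18),(0,255,255));cv2.line(i,(24,int(k*4.5)),(30,int(k*4.5)),(0,255,255))
cv2.imwrite("pics/ca.png",a);cv2.imwrite("pics/cb.png",b)
E
```

```text
(no output)
```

View pics/ca.png

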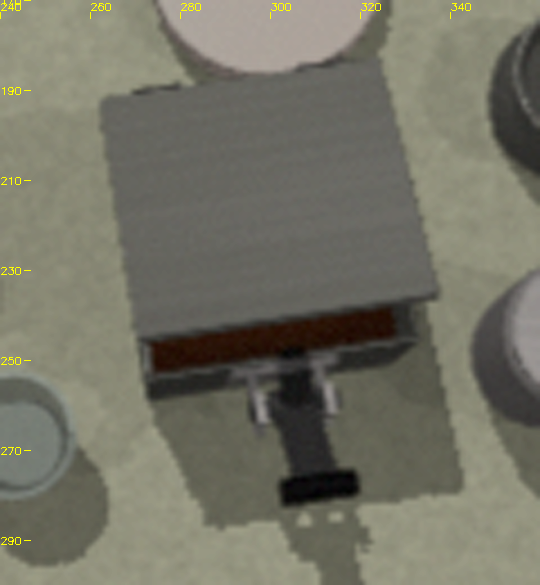

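View pics/cb.png

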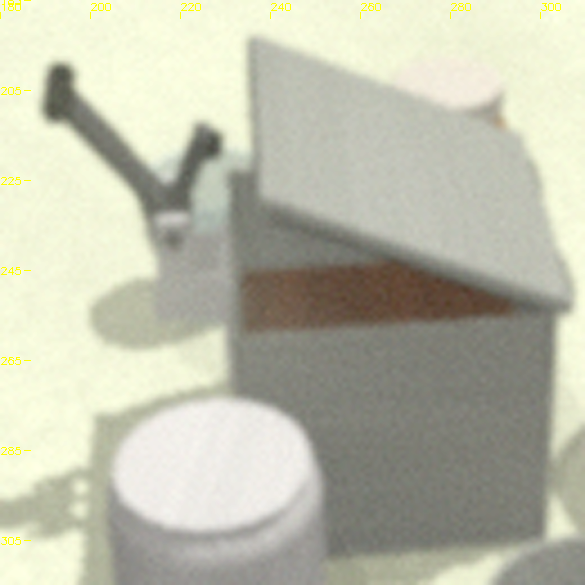

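The crops show the hinge corners at top px (262.2,192.2) and (324.4,183.8), and the free corners at (271.1,245.6) and (337.3,236.2). The grip is at (310.9,278). In the side view the free corners are at (237.3,229.4) and (235.6,193.4), and the right-hand hinge corner is at (307,252).

```bash
cat >h.py <<'E'
from cell import robot,camera,camera_params,ticket
import cv2,numpy as np
from scipy.spatial.transform import Rotation as R
P={n:camera_params(n) for n in("side","top")}
def ray(n,p):
    K,E=P[n]["camera_matrix"],P[n]["extrinsics"];d=E[:3,:3]@np.linalg.solve(K,[*p,1]);return E[:3,3],d
def plane(n,p,z):
    o,d=ray(n,p);return o+d*(z-o[2])/d[2]
def tri(pt,ps):
    M=[];
    for n,p in(("top",pt),("side",ps)):
        T=np.linalg.inv(P[n]["extrinsics"])[:3];M.append(P[n]["camera_matrix"]@T)
    X=cv2.triangulatePoints(M[0],M[1],np.array(pt,float).reshape(2,1),np.array(ps,float).reshape(2,1))[:,0];return X[:3]/X[3]
E
python3 - <<'E'
from h import *
np.set_printoptions(precision=4,suppress=True)
h1=plane("top",(262.2,192.2),.129);h2=plane("top",(324.4,183.8),.129)
print("hinge",h1,h2,(h1+h2)/2,np.linalg.norm(h1-h2))
f1=tri((271.1,245.6),(235.6,193.4));f2=tri((337.3,236.2),(237.3,229.4));print("free",f1,f2,np.linalg.norm(f1-f2))
print("hingeR tri",tri((324.4,183.8),(307.1,251.7)))
g=tri((310.9,278),(193.3,205.8));print("grip",g)
d=h1-h2;yaw=np.arctan2(-d[0],d[1]);print("yaw",np.degrees(yaw)); d=f1-f2;print("yaw free",np.degrees(np.arctan2(-d[0],d[1])))
for w in(yaw,):
    ax=np.array([np.cos(w),np.sin(w),0]);c=(h1+h2)/2-.067*ax;print("c",c,"from grip",g+ .1277*ax, "tip pred",c-.1277*ax)
for n,p,z in(("tin",(368.5,240),.125),("cup",(243,267),.075),("jar",(218,210),.1)):print(n,plane("top",p,z))
print(R.from_euler('xyz',robot.sense()["eef_rot"],degrees=True).as_matrix())
E
```

```text
hinge [0.6382 0.044  0.129 ] [ 0.6546 -0.0896  0.129 ] [ 0.6464 -0.0228  0.129 ] 0.1346655113562112
free [0.5178 0.0269 0.1834] [ 0.535  -0.1054  0.1835] 0.13342441754277554
hingeR tri [ 0.655  -0.0897  0.1286]
grip [ 0.4521 -0.0494  0.1965]
yaw 6.990392064498699
yaw free 7.3816747941315155
c [ 0.5799 -0.031   0.129 ] from grip [ 0.5789 -0.0338  0.1965] tip pred [ 0.4532 -0.0465  0.129 ]
tin [ 0.5328 -0.1785  0.125 ]
cup [0.4829 0.0888 0.075 ]
jar [0.606  0.1416 0.1   ]
[[-0.9533  0.302  -0.0008]
 [ 0.302   0.9533 -0.0019]
 [ 0.0002 -0.002  -1.    ]]
```

>>> {"op": "carry_out", "data": {"motion": [[[-2,-1.6,-1.5],[0,0,-0.1],0],[[-5,-4,-2],[0,0,-0.2],0],[[-8.5,-6.7,-2],[0,0,-0.3],0],[[-12,-9.5,-2],[0,0,-0.4],0],[[-15.5,-12.3,-2],[0,0,-0.431],0],[[-19,-15,-2],[0,0,-0.431],0],[[-22.5,-17.8,-2],[0,0,-0.431],0],[[-26,-20.6,-2],[0,0,-0.431],0],[[-29.5,-23.4,-2],[0,0,-0.431],0],[[-33,-26.2,-2],[0,0,-0.431],0],[[-36.5,-29,-2],[0,0,-0.431],0],[[-40,-31.7,-2],[0,0,-0.431],0]]}}

```text
time: 1.3
ee_pos: [0.4522, 0.0995, 0.2649]
eef_rot: [180.0, -0.0, -172.9]
contact_force: [0.6, 0.7, 0.4]
width: 0.0002
gripper_force: 0.0
```

```bash
cat >>h.py <<'E'
W=np.radians(7.2);AX=np.array([np.cos(W),np.sin(W),0]);AY=np.array([-np.sin(W),np.cos(W),0]);C=np.array([.579,-.032,0])
def delta(cx,cy,tipz,yaw=-172.8+360):
    "tool-axis shift (cm) and turn to put the fingertip at canister coords, tool down"
    s=robot.sense();Rm=R.from_euler('xyz',s["eef_rot"],degrees=True)
    t=C+cx*AX+cy*AY+[0,0,tipz+.014]
    Rt=R.from_euler('xyz',[180,0,yaw],degrees=True)
    np.set_printoptions(precision=3,suppress=True)
    print(s["time"],s["ee_pos"],s["eef_rot"],s["contact_force"],s["width"]);print("shift cm",100*Rm.inv().apply(t-s["ee_pos"]),"turn",(Rm.inv()*Rt).as_rotvec())
    r=s["ee_pos"]-C;print("now can",r@AX,r@AY,"tip z",r[2]-.014)
E
python3 -c "
from h import *
delta(-.035,0,.21)"
```

```text
1.3 [0.452 0.1   0.265] [ 179.984   -0.02  -172.902] [0.625 0.728 0.41 ] 0.00024422923308694004
shift cm [ -7.463 -14.629   4.087] turn [ 0.    -0.    -0.002]
now can -0.10935161226173469 0.14640695482258587 tip z 0.25093596311151334
```

>>> {"op": "carry_out", "data": {"motion": [[[-2,-3.6,0],[0,0,0],0],[[-4,-7.3,0],[0,0,0],0],[[-6,-11,0],[0,0,0],0],[[-7.5,-14.6,0],[0,0,0],0],[[-7.5,-14.6,1.5],[0,0,0],0],[[-7.5,-14.6,3.5],[0,0,0],0],[[-7.5,-14.6,5],[0,0,0],0],[[-7.5,-14.6,5.5],[0,0,0],0],[[-7.5,-14.6,5.5],[0,0,0],0]]}}

```text
time: 2.2
ee_pos: [0.5433, -0.0335, 0.209]
eef_rot: [179.9, -0.1, -172.8]
contact_force: [0.5, 0.4, 0.3]
width: 0.0001
gripper_force: 0.0
```

```bash
python3 -c "
from h import *
delta(-.035,0,.128)
cv2.imwrite('pics/s1.png',cv2.resize(camera('side')[100:330,130:370],None,fx=2.4,fy=2.4))"
```

```text
2.2 [ 0.543 -0.033  0.209] [ 179.946   -0.141 -172.831] [0.528 0.38  0.337] 7.63420593947692e-05
shift cm [-0.074 -0.305  6.7  ] turn [ 0.001 -0.002 -0.001]
now can -0.03557688563830613 0.0029830965335974954 tip z 0.19500105793598146
```

View pics/s1.png

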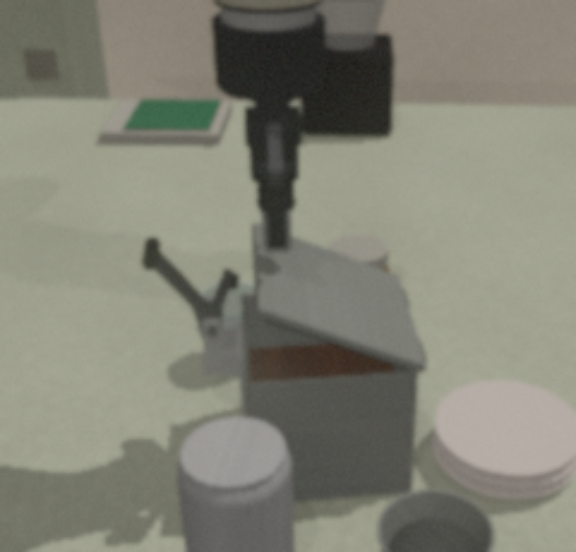

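The closed fingertips, at crop (277,247), are just above the lid near its free edge and well clear of the latch. Next I push down.

>>> {"op": "carry_out", "data": {"motion": [[[0,0,1],[0,0,0],0],[[0,0,1.8],[0,0,0],0],[[0,0,2.5],[0,0,0],0],[[0,0,3.1],[0,0,0],0],[[0,0,3.7],[0,0,0],0],[[0,0,4.3],[0,0,0],0],[[0,0,4.9],[0,0,0],0],[[0,0,5.4],[0,0,0],0],[[0,0,5.8],[0,0,0],0],[[0,0,6.2],[0,0,0],0],[[0,0,6.4],[0,0,0],0],[[0,0,6.4],[0,0,0],0]]}}

```text
time: 3.45
ee_pos: [0.5441, -0.0342, 0.1459]
eef_rot: [180.0, -0.0, -172.9]
contact_force: [-0.2, 0.6, 0.1]
width: 0.0
gripper_force: 0.0
```

>>> {"op": "carry_out", "data": {"motion": [[[0,0,0.1],[0,0,0],0],[[0,0,0.2],[0,0,0],0],[[0,0,0.3],[0,0,0],0],[[0,0,0.4],[0,0,0],0],[[0,0,0.4],[0,0,0],0]]}}

```text
time: 3.95
ee_pos: [0.5443, -0.0342, 0.143]
eef_rot: [-180.0, 0.0, -172.9]
contact_force: [-1.6, 0.5, 3.8]
width: -0.0004
gripper_force: 2.0
```

>>> {"op": "carry_out", "data": {"motion": [[[0,0,0.1],[0,0,0],0],[[0,0,0.2],[0,0,0],0],[[0,0,0.2],[0,0,0],0],[[0,0,0.2],[0,0,0],0]]}}

```text
time: 4.35
ee_pos: [0.5443, -0.0343, 0.1429]
eef_rot: [-180.0, 0.1, -172.9]
contact_force: [-4.4, 0.1, 11.1]
width: -0.0003
gripper_force: 5.5
```

>>> {"op": "carry_out", "data": {"motion": [[[0,0,-1],[0,0,0],0],[[0,0,-4],[0,0,0],0],[[0,0,-8],[0,0,0],0],[[0,0,-11],[0,0,0],0],[[2,0,-11.5],[0,0,0],0],[[6,0,-11.5],[0,0,0],0],[[10,0,-11.5],[0,0,0],0],[[12.5,0,-11.5],[0,0,0],0],[[12.5,0,-11.5],[0,0,0],0]]}}

```text
time: 5.25
ee_pos: [0.4183, -0.0499, 0.2558]
eef_rot: [-180.0, 0.1, -173.0]
contact_force: [0.2, -0.5, -0.5]
width: -0.0
gripper_force: 0.0
```

```bash
python3 -c "
from h import *
delta(-.16,-.002,.188)
cv2.imwrite('pics/s2.png',cv2.resize(camera('side')[100:330,130:370],None,fx=2.4,fy=2.4))
cv2.imwrite('pics/t2.png',cv2.resize(camera('top')[150:320,220:400],None,fx=3,fy=3))"
```

```text
5.25 [ 0.418 -0.05   0.256] [-179.964    0.066 -172.951] [ 0.166 -0.539 -0.499] -2.1080861261089795e-05
shift cm [-0.166 -0.436  5.381] turn [-0.001  0.001 -0.003]
now can -0.16170954306959406 0.002395142212897119 tip z 0.24180154049357305
```

View pics/s2.png

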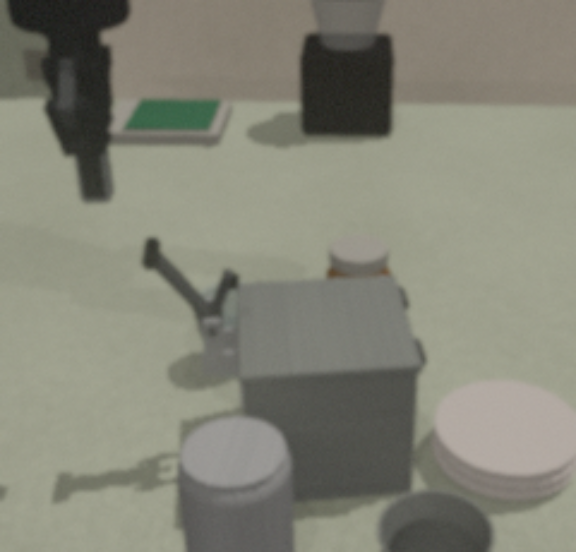

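The lid is flush and shut. The latch is still open with its grip at crop (152,250), and the fingers are above and outside it. Next I go down beside the grip.

>>> {"op": "carry_out", "data": {"motion": [[[0,-0.2,2],[0,0,0],0],[[0,-0.4,4],[0,0,0],0],[[0,-0.4,5.4],[0,0,0],0],[[-0.5,-0.4,5.4],[0,0,0],0],[[-1,-0.4,5.4],[0,0,0],0],[[-1.4,-0.4,5.4],[0,0,0],0],[[-1.8,-0.4,5.4],[0,0,0],0],[[-2.2,-0.4,5.4],[0,0,0],0],[[-2.6,-0.4,5.4],[0,0,0],0],[[-3,-0.4,5.4],[0,0,0],0]]}}

```text
time: 6.35
ee_pos: [0.4511, -0.05, 0.2018]
eef_rot: [-180.0, 0.1, -172.9]
contact_force: [-2.9, 0.3, 1.7]
width: -0.0004
gripper_force: 1.2
```

>>> {"op": "carry_out", "data": {"motion": [[[-0.4,0,0],[0,0,0],0],[[-0.8,0,0],[0,0,0],0],[[-1.2,0,0],[0,0,0],0],[[-1.6,0,0],[0,0,0],0],[[-2,0,0],[0,0,0],0],[[-2.4,0,0],[0,0,0],0],[[-2.8,0,0],[0,0,0],0],[[-3.2,0,0],[0,0,0],0],[[-3.6,0,0],[0,0,0],0],[[-3.9,0,0],[0,0,0],0]]}}

```text
time: 7.35
ee_pos: [0.4895, -0.0451, 0.2013]
eef_rot: [180.0, 0.0, -172.9]
contact_force: [-0.7, 0.6, -0.2]
width: -0.0001
gripper_force: 0.0
```

```bash
python3 -c "
from h import *
delta(-.085,0,.188)
cv2.imwrite('pics/s3.png',cv2.resize(camera('side')[100:330,130:370],None,fx=2.4,fy=2.4))"
```

```text
7.35 [ 0.49  -0.045  0.201] [ 179.995    0.008 -172.882] [-0.695  0.579 -0.174] -0.0001090429922331665
shift cm [-0.54   0.181 -0.072] turn [ 0.     0.    -0.001]
now can -0.09040483224369333 -0.0017996761943504672 tip z 0.18728014670380105
```

View pics/s3.png

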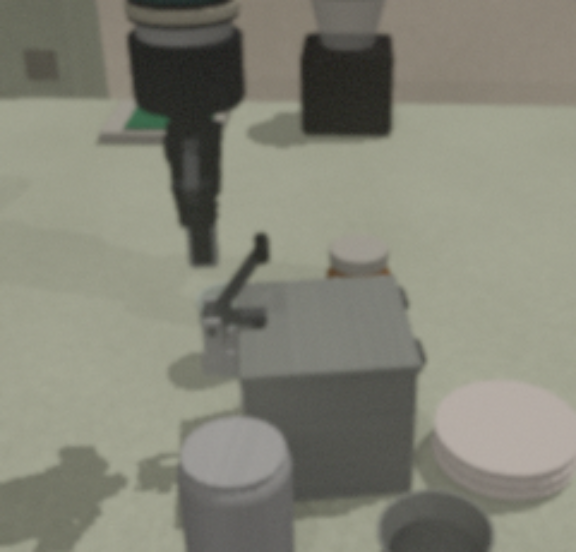

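The latch has snapped over: the grip leans inward at crop (262,247) and the claw lies level on the lid at (262,317). The canister hasn't moved, so I back off and up.

>>> {"op": "carry_out", "data": {"motion": [[[2,0,0],[0,0,0],0],[[5,0,-1],[0,0,0],0],[[8,0,-4],[0,0,0],0],[[9,0,-8],[0,0,0],0],[[9,0,-10],[0,0,0],0],[[9,0,-10],[0,0,0],0],[[9,0,-10],[0,0,0],0],[[9,0,-10],[0,0,0],0]]}}

```text
time: 8.2
ee_pos: [0.3994, -0.0561, 0.2995]
eef_rot: [179.9, -0.2, -172.9]
contact_force: [-0.1, 0.2, 0.2]
width: -0.0
gripper_force: 0.0
```

```bash
python3 -c "
from h import *
cv2.imwrite('pics/s4.png',cv2.resize(camera('side')[100:330,130:370],None,fx=2.4,fy=2.4))"
```

```text
(no output)
```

View pics/s4.png

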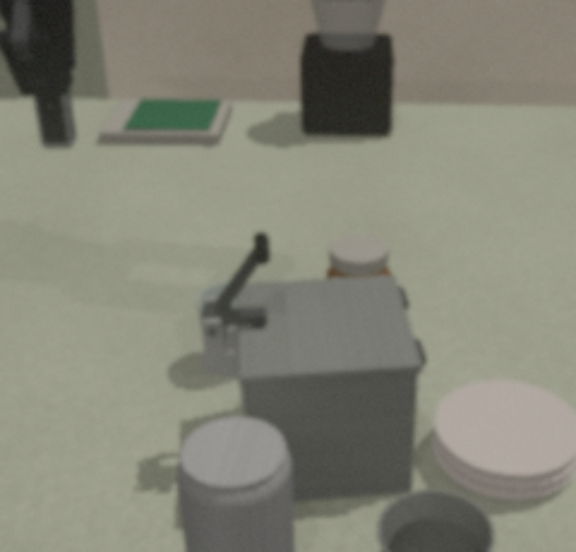

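The latch is still down with its grip at crop (262,247), the lid is shut, and the gripper is well clear at (55,140).

```bash
python3 -c "
from cell import ticket
print(ticket.sign_off())"
```

```text
the job is handed in; nothing more can be done
None
```

The lid is pushed fully shut and the latch has snapped down onto it; in the last picture the canister and the things in view around it look unmoved and the arm is clear, and I handed the job in at about 8 s (no verdict was returned).

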